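# Open the oblong press mould and set its cover to dry

### The job

On the potter's bench stand three shut two-part plaster moulds. Open the oblong one: its cover is snapped on, so grip it and pull it firmly straight up off its bottom half, then set it down, hollow side down, on the empty near half of the wooden drying board; put it down rather than drop it. Leave the round and the square moulds shut.

Things in the scene. Friction and masses are not known exactly. Their poses are not given: they have to be found in the camera images.
- cover_oblong: Plaster cover, 96 (x) x 50 (y) x 44 mm high, 0.24 kg, z up. Origin: centre of underside, 42 mm above the bench when shut. Below it: bottom half of equal outline, on a 130 x 80 x 12 mm plate, all fixed. Its core stands 20 mm up into the cover, 2 mm play; spring balls hold the cover with 10 to 20 N and let go within 7 mm of straight upward pull. Sides are free: grip across the 50 mm.
- board_clear (a point): Middle of the empty near half of the drying board, on its top face, 18 mm above the bench. Board: wood, fixed, 300 mm long (x, pointing to the far end), 180 mm wide (y). The empty half is 150 mm (x) by 180 mm (y) about this point; a clay bowl, 84 mm across, 45 mm high, stands about 150 mm from it along +x.
- cover_round: Cover of the round plaster mould, 68 mm across, 44 mm high, to be left shut. Origin: centre of its underside, 42 mm above the bench.
- cover_square: Cover of the square plaster mould, 60 x 60 mm, 44 mm high, to be left shut. Origin: centre of its underside, 42 mm above the bench.
Mind the look-alikes: they are no part of the job. What is shaped like the cover_oblong but green is not meant.

How it is judged:
On the way:
1. the oblong cover has been pulled off its bottom half and is lifted clear, held by the fingers (distance of cover_oblong from where it was at the start of the episode above 0.03 m and height (world z) of cover_oblong above 0.068 m and contact force between cover_oblong and the fingers above 1 N), for 0.2 s.
At the end, for the whole second after the job is handed in: The oblong cover rests flat and hollow side down (height within 10 mm, upright within 10 degrees), at rest, on the near half of the drying board: its centre at most 70 mm nearer or 50 mm farther along the board than that half's middle, and within 80 mm sideways (x of cover_oblong in the frame of board_clear between -0.07 and 0.05 m and y of cover_oblong in the frame of board_clear between -0.08 and 0.08 m and z of cover_oblong in the frame of board_clear between -0.01 and 0.01 m and angle between cover_oblong's own z axis and vertical below 0.18 rad and linear speed of cover_oblong below 0.02 m/s); the robot touches nothing.
It fails at once if the round or the square mould's cover is moved by more than 12 mm (distance of any of cover_round, cover_square from where it was at the start of the episode above 0.012 m).
It fails at once if the oblong cover falls freely from more than 40 mm above the board's top (distance of cover_oblong from where it was at the start of the episode above 0.04 m and z of cover_oblong in the frame of board_clear above 0.04 m and contact force between cover_oblong and anything else below 0.02 N).
It also fails if it takes over 37 s, if anything falls off the work surface, if the arm or the gripper's body presses on something with over 40 N, if the wrist force passes 120 N, or if a joint passes its speed limit or range.

### The arm

A 6-joint arm with a two-finger parallel gripper is mounted at the origin on the work surface. World frame = base frame: x ahead of the robot, y to its left, z up, the work surface at z = 0. Lengths are in m, angles in rad, forces in N, time in s.
With the tool pointing down it reaches from about 0.4 to 0.925 m from the base axis. Payload 12.5 kg.
Tool frame: the origin (TCP) lies at the very end of the fingers, on their centre line; the grasp point (between the pads) lies 19 mm behind it; z points along the fingers, y is the direction in which the jaws open and shut (so a half turn about z gives the same grasp; the last joint's range is limited). The gripper opens to 95 mm and grips with 3 to 60 N. Pads are 20 mm wide; open, the fingers measure 119 mm over their backs; the gripper's body (75 mm by 180 mm) begins 59 mm behind the grasp point.
Start: joints at [-0.106, 0.491, 1.559, -0, 1.092, -0.106], TCP at [0.625, 0, 0.215] pointing down, gripper open.
Joint ranges: [-3.1, 3.1], [-0.84, 2.19], [0.05, 2.79], [-1.13, 4.28], [0.06, 2.93], [-2.69, 2.69]. Speed limits (rad/s): [2.22, 2.22, 2.79, 3.14, 3.14, 3.14].

### API

Orientations are given as a unit quaternion [w, x, y, z].
In Python, from rig import * gives the robot as it stands.
- The arm moves only by the tool servo_tool, never from a script. Its argument "steps" is a list of rows, each a list of 7 numbers: the turn, a rotation vector about the tool's x, y, z in rad, then the shift along the tool's x, y, z in mm, then the closure, from 0 (fully open) to 1 (shut). In form: [[rx, ry, rz, x, y, z, fingers], ...]. A call has 1 to 12 rows; each row shifts and turns the pose as measured when the row begins, along the tool's axes as they then stand; what a row does not reach is not made up. A row lasts 1/8 s, in which the tool goes at most 62.5 mm and 10.7 degrees, less where a joint would pass 70% of its speed; a pose out of reach is approached as far as the arm can. A call with a gripper value outside its range is refused whole. The fingers move at their own pace and stop on an object; "newtons" is the grip in N (left out, the last holds). Time passes only in rows, so rows that do not move let the fingers close. It gives the time, the measured TCP pose, the force and the opening at its end, in the units of the state.
- sense(): the state, without advancing time (a new reading comes with each control period).
- get_image(name): name is "scene" or "side" or "wrist"; returns a dict with "pixels" (384x512x3 uint8, red, green, blue), "depth" (384x512 float32, m along the optical axis (not along the pixel's ray), 0 where there is no reading), "camera_matrix" (3x3 intrinsics, pixels), "distortion" ([k1, k2, p1, p2, k3] as OpenCV has them; the pictures are not rectified), "R" (3x3) and "t" (3): a world point X has camera coordinates R X + t. Camera axes: x right, y down, z forward; pixel columns grow to the right and rows downward; lengths in m; the calibration is good to about 2 mm. A picture is of the moment at which its call begins.
- finish_job(): hands the job in, once; it reports no verdict.
The state is a dict: "time_s": time; "qpos": joint angles; "dq": joint speeds; "joint_torque": joint torques, N m; "tool_pos": TCP position; "orientation": TCP orientation; "ft_force": force on the tool from outside, world axes, zero at the start; "wrist_torque": the same for the moment, N m; "finger_gap": opening from 0.0 (shut) to 1.0 (fully open).
Only numpy, scipy, OpenCV 4.12 (cv2) and the standard library are available. Lean on these libraries where they do the work, as an engineer would, in place of code of your own. Each camera call takes 0.05 s, during which the arm holds its last target. There are 200 camera calls.

## Working session

There is one attempt and no reset: what is moved stays moved. The work goes in short steps, Python scripts to look and compute and a tool call to move; the robot and the scene stay as the last step left them, time stands still between calls to the robot, and variables do not carry over. Pictures are saved under pics/ and viewed, about 8 in all and at most 12, crops included, and the job is handed in when it is done.

Besides the shell and the picture viewer there is one more tool, called after ">>>" by a JSON object that holds its "method" and its "body", one argument or row to a line. servo_tool: Moves the arm, as the interface text tells. Its arguments: {"type":"object","properties":{"steps":{"type":"array"},"newtons":{"type":"number"}},"required":["steps"]}

```bash
mkdir -p pics && cat > h.py <<'E'
from rig import *
import numpy as np, cv2
def world(im):
    d=im["depth"];K=np.array(im["camera_matrix"]);h,w=d.shape
    u,v=np.meshgrid(np.arange(w),np.arange(h))
    p=cv2.undistortPoints(np.stack([u,v],-1).reshape(-1,1,2).astype(np.float32),K,np.array(im["distortion"])).reshape(h,w,2)
    c=np.dstack([p[...,0]*d,p[...,1]*d,d])
    return (c-np.array(im["t"]))@np.array(im["R"])
E
python3 - <<'E'
from h import *
a=[get_image(n) for n in("scene","side")]
for n,i in zip(("scene","side"),a):
    np.savez(f"{n}0.npz",**{k:np.array(v) for k,v in i.items()})
    print(n,np.round(-np.array(i["R"]).T@np.array(i["t"]),3))
    cv2.imwrite(f"pics/{n}0.png",i["pixels"][...,::-1])
print(sense())
E
```

```text
scene [ 0.841 -0.629  0.999]
side [-0.236  0.667  1.109]
{'time_s': 0.1, 'qpos': array([-1.05638456e-01,  4.91518899e-01,  1.55937924e+00, -6.40727425e-06,
        1.09170346e+00, -1.05612278e-01]), 'dq': array([-0.00078478, -0.00151171, -0.00080823, -0.0017251 ,  0.00120302,
       -0.00106153]), 'joint_torque': array([ 2.47082615e-03, -6.13621187e+01, -2.58604574e+01,  6.93451893e-02,
        4.70101309e-02, -2.07912552e-05]), 'tool_pos': array([6.24789061e-01, 1.95005704e-05, 2.14111188e-01]), 'orientation': array([-3.90548295e-04,  7.07114901e-01,  7.07098481e-01, -3.19329145e-04]), 'ft_force': array([-0.50623431,  0.555245  , -0.59744122]), 'wrist_torque': array([-0.02357838,  0.01070728,  0.02345978]), 'finger_gap': 1.0012745877957374}
```

View pics/scene0.png

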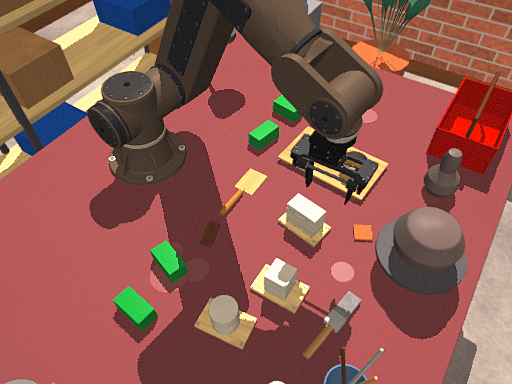

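View pics/side0.png

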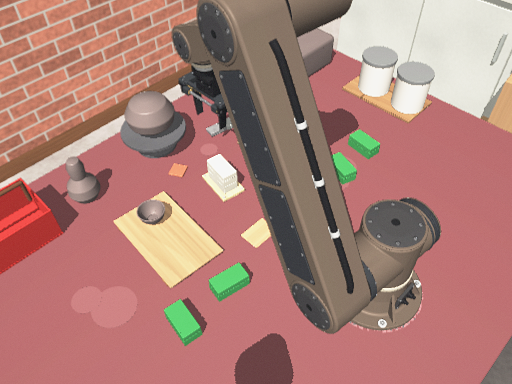

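The scene view shows the oblong mould at about (305,215), the square one at (281,280) and the round one at (225,313). The side view shows the board around (167,237), with the bowl at (151,212).

```bash
python3 - <<'E'
from h import *
L=lambda n:dict(np.load(n+"0.npz"))
for n,box in(("scene",(275,185,340,245)),("scene",(255,250,310,310)),("scene",(200,285,250,340)),("side",(200,145,245,205))):
    im=L(n);P=world(im);x0,y0,x1,y1=box
    p=P[y0:y1,x0:x1].reshape(-1,3); q=p[(p[:,2]>.078)&(p[:,2]<.1)]
    r=cv2.minAreaRect((q[:,:2]*1000).astype(np.float32)); print(n,box,len(q),np.median(q[:,2]),r)
im=L("side");P=world(im);hsv=cv2.cvtColor(im["pixels"],cv2.COLOR_RGB2HSV)
p=P[185:290,105:230].reshape(-1,3);h=hsv[185:290,105:230].reshape(-1,3)
m=(p[:,2]>.011)&(p[:,2]<.025)&(h[:,0]>10)&(h[:,0]<30)
r=cv2.minAreaRect((p[m,:2]*1000).astype(np.float32));print("board",m.sum(),np.median(p[m,2]),r,cv2.boxPoints(r))
b=p[(p[:,2]>.04)&(p[:,2]<.075)];print("bowl",len(b),b.mean(0),b.min(0),b.max(0))
E
```

```text
scene (275, 185, 340, 245) 588 0.08695274352580998 ((564.1513671875, 25.58489990234375), (52.772186279296875, 96.6296157836914), 79.94951629638672)
scene (255, 250, 310, 310) 602 0.0871473796477199 ((605.5394897460938, -179.0298614501953), (60.29801940917969, 63.161949157714844), 1.0525988340377808)
scene (200, 285, 250, 340) 685 0.08740038846132203 ((543.0850830078125, -327.9244384765625), (63.6451530456543, 66.36323547363281), 34.41925811767578)
side (200, 145, 245, 205) 402 0.08594585181621049 ((562.4641723632812, 27.56072998046875), (51.488311767578125, 102.57981872558594), 78.41218566894531)
board 4815 0.018255763848953183 ((517.0732421875, 208.48370361328125), (336.5504150390625, 305.0870361328125), 85.73827362060547) [[352.44653   52.00969 ]
 [656.69      29.337875]
 [681.69995  364.9577  ]
 [377.45648  387.62952 ]]
bowl 691 [0.45722527 0.27583141 0.04946166] [0.2565638  0.03961123 0.04006264] [0.63814145 0.31962846 0.06812745]
```

```bash
python3 - <<'E'
from h import *
im=dict(np.load("side0.npz"));P=world(im)
m=((P[...,2]>.013)&(P[...,2]<.022)).astype(np.uint8);m=cv2.morphologyEx(m,cv2.MORPH_OPEN,np.ones((3,3)))
n,l,s,c=cv2.connectedComponentsWithStats(m);k=l[240,170];q=P[l==k]
r=cv2.minAreaRect((q[:,:2]*1000).astype(np.float32));print("board",len(q),s[k],np.median(q[:,2]),r,cv2.boxPoints(r))
b=P[195:226,132:170].reshape(-1,3);b=b[(b[:,2]>.055)&(b[:,2]<.07)];print("bowl",len(b),b.min(0),b.max(0),cv2.minEnclosingCircle((b[:,:2]*1000).astype(np.float32)))
# oblong plate in both views
for nm,x,y in(("side",222,175),("scene",305,215)):
    im=dict(np.load(nm+"0.npz"));P=world(im);w=P[y-45:y+45,x-40:x+40].reshape(-1,3)
    w=w[(w[:,2]>.008)&(w[:,2]<.016)&(np.hypot(w[:,0]-.563,w[:,1]-.0265)<.082)];print(nm,len(w),cv2.minAreaRect((w[:,:2]*1000).astype(np.float32)))
E
```

```text
board 4161 [ 114  193  106   94 4161] 0.0182112066239397 ((522.0134887695312, 285.8149719238281), (181.55795288085938, 303.7383728027344), 86.02798461914062) [[364.22092 205.77391]
 [667.2297  184.73418]
 [679.806   365.85602]
 [376.7973  386.89575]]
bowl 180 [0.55488652 0.23755299 0.05505567] [0.63807779 0.31962846 0.06812745] ((596.4768676757812, 276.6246032714844), 43.13228225708008)
side 279 ((562.2481079101562, 28.077617645263672), (79.5609130859375, 131.7674102783203), 80.50031280517578)
scene 382 ((564.3196411132812, 26.733959197998047), (83.3814468383789, 130.0579833984375), 79.86868286132812)
```

The numbers agree:

- **Board:** it measures 304 x 181 mm, with its x axis at −4°. That puts board_clear at about (447,291), and the bowl is 150 mm from there.
- **Oblong cover:** it is at about (563,27), with its long axis at −10°. The plate under it agrees.

I'll move above the cover, turn the tool by −80° and look from close by.

>>> {"method": "servo_tool", "body": {
  "steps": [
    [0, 0, 0, 13, -31, 0, 0],
    [0, 0, 0, 13, -31, 0, 0],
    [0, 0, -0.155, 0, 0, 0, 0],
    [0, 0, -0.155, 0, 0, 0, 0],
    [0, 0, -0.155, 0, 0, 0, 0],
    [0, 0, -0.155, 0, 0, 0, 0],
    [0, 0, -0.155, 0, 0, 0, 0],
    [0, 0, -0.155, 0, 0, 0, 0],
    [0, 0, -0.155, 0, 0, 0, 0],
    [0, 0, -0.155, 0, 0, 0, 0],
    [0, 0, -0.155, 0, 0, 0, 0],
    [0, 0, 0, 0, 0, 0, 0]
  ],
  "newtons": 58
}}

```text
time_s: 1.6
tool_pos: [0.5587, 0.027, 0.2106]
orientation: [-0.004, 0.066, 0.998, 0.0]
ft_force: [0.8, -0.3, 0.7]
finger_gap: 1.0
```

```bash
cat >> h.py <<'E'
from scipy.spatial.transform import Rotation as Ro
def go(target,ydeg):
    s=sense();o=s["orientation"];M=Ro.from_quat([o[1],o[2],o[3],o[0]]).as_matrix()
    a=np.radians(ydeg);T=np.column_stack([[-np.sin(a-0)*-1*-1 if 0 else 0]*3]*3) if 0 else None
    y=np.array([np.cos(a),np.sin(a),0]);z=np.array([0,0,-1.]);T=np.column_stack([np.cross(y,z),y,z])
    print("t",s["time_s"],"pos",s["tool_pos"].round(4),"gap",round(s["finger_gap"],3),"ft",s["ft_force"].round(1))
    print("turn",Ro.from_matrix(M.T@T).as_rotvec().round(4),"shift mm",(M.T@(np.array(target)-s["tool_pos"])*1000).round(1))
E
sed -i '/np.sin(a-0)/s/;T=.*//' h.py
python3 - <<'E'
from h import *
im=get_image("wrist");cv2.imwrite("pics/w1.png",im["pixels"][...,::-1]);P=world(im)
q=P[(P[...,2]>.08)&(P[...,2]<.09)&(np.hypot(P[...,0]-.563,P[...,1]-.027)<.07)]
print(len(q),np.median(q[:,2]),cv2.minAreaRect((q[:,:2]*1000).astype(np.float32)))
go([.563,.027,.047],80)
E
```

```text
5517 0.08638113880852204 ((563.8607177734375, 25.877731323242188), (50.031829833984375, 96.2278823852539), 80.01264953613281)
t 1.65 pos [0.5587 0.027  0.2106] gap 1.001 ft [-0.2  0.9 -0. ]
turn [-0.0007 -0.0088  0.0408] shift mm [ -5.7   0.6 163.6]
```

View pics/w1.png

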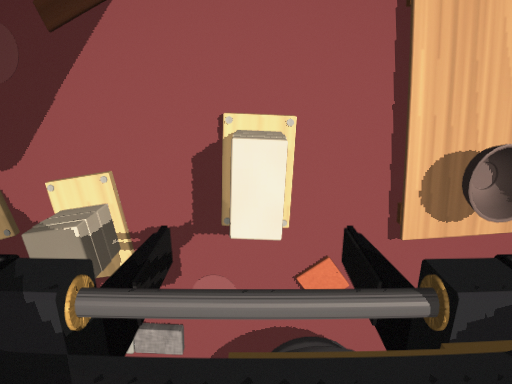

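The wrist view shows the oblong cover at about (260,185), central between the fingers with its sides free. It measures 50.0 x 96.2 mm at (563.9,25.9), 80.0°. I'll correct the aim and descend.

>>> {"method": "servo_tool", "body": {
  "steps": [
    [0, -0.009, 0.041, -6.5, -0.5, 0, 0],
    [0, 0, 0, 0, 0, 40, 0],
    [0, 0, 0, 0, 0, 40, 0],
    [0, 0, 0, 0, 0, 30, 0],
    [0, 0, 0, 0, 0, 20, 0],
    [0, 0, 0, 0, 0, 0, 0]
  ]
}}

```text
time_s: 2.4
tool_pos: [0.5658, 0.0256, 0.0771]
orientation: [0.001, 0.099, 0.995, -0.0]
ft_force: [-0.1, -0.4, -0.5]
finger_gap: 1.0
```

```bash
python3 -c "
from h import *
go([.5639,.0259,.047],80)"
```

```text
t 2.4 pos [0.5658 0.0256 0.0771] gap 1.0 ft [-0.1 -0.4 -0.5]
turn [-0.0004  0.0017 -0.0242] shift mm [ 1.9 -0.  30.1]
```

>>> {"method": "servo_tool", "body": {
  "steps": [
    [0, 0.002, -0.024, 2, 0, 15, 0],
    [0, 0, 0, 0, 0, 13, 0],
    [0, 0, 0, 0, 0, 0, 0],
    [0, 0, 0, 0, 0, 0, 1],
    [0, 0, 0, 0, 0, 0, 1],
    [0, 0, 0, 0, 0, 0, 1],
    [0, 0, 0, 0, 0, 0, 1],
    [0, 0, 0, 0, 0, 0, 1],
    [0, 0, 0, 0, 0, 0, 1],
    [0, 0, 0, 0, 0, 0, 1]
  ],
  "newtons": 58
}}

```text
time_s: 3.65
tool_pos: [0.5651, 0.0259, 0.05]
orientation: [0.002, 0.088, 0.996, -0.0]
ft_force: [-0.1, -0.6, -0.8]
finger_gap: 0.524
```

```bash
python3 -c "
from h import *
go([.5639,.0259,.047],80)"
```

```text
t 3.65 pos [0.5651 0.0259 0.05  ] gap 0.524 ft [-0.1 -0.6 -0.8]
turn [ 0.0001  0.0039 -0.0016] shift mm [ 1.2 -0.3  3. ]
```

The opening is 49.8 mm, so the cover is gripped. Now I'll pull straight up.

>>> {"method": "servo_tool", "body": {
  "steps": [
    [0, 0, 0, 0, 0, -6, 1],
    [0, 0, 0, 0, 0, -8, 1],
    [0, 0, 0, 0, 0, -8, 1],
    [0, 0, 0, 0, 0, -8, 1],
    [0, 0, 0, 0, 0, -10, 1],
    [0, 0, 0, 0, 0, -10, 1],
    [0, 0, 0, 0, 0, 0, 1]
  ]
}}

```text
time_s: 4.53
tool_pos: [0.5646, 0.026, 0.1039]
orientation: [0.002, 0.088, 0.996, -0.0]
ft_force: [0.4, 1.1, -2.7]
finger_gap: 0.523
```

```bash
python3 - <<'E'
from h import *
im=get_image("wrist");cv2.imwrite("pics/w2.png",im["pixels"][...,::-1]);P=world(im)
go([.447,.291,.19],86)
E
```

```text
t 4.575 pos [0.5644 0.026  0.1034] gap 0.523 ft [ 0.3  0.8 -3.2]
turn [-0.0002  0.0029 -0.1063] shift mm [161.7 240.3 -87.1]
```

View pics/w2.png

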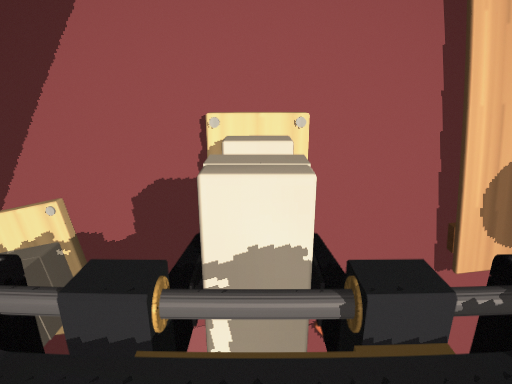

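The cover is held clear of the core, which shows at (258,145), and the wrist reads about 2.5 N, which fits 0.24 kg. I'll carry it to the board, aiming about 10 mm nearer than the middle, away from the bowl.

>>> {"method": "servo_tool", "body": {
  "steps": [
    [0, 0, 0, 0, 0, -20, 1],
    [0, 0, 0, 8, 11, -10, 1],
    [0, 0, 0, 18, 26, 0, 1],
    [0, 0, 0, 25, 34, 0, 1],
    [0, 0, 0, 25, 34, 0, 1],
    [0, 0, 0, 25, 34, 0, 1],
    [0, 0, 0, 25, 34, 0, 1],
    [0, 0, 0, 20, 30, 0, 1],
    [0, 0, 0, 14, 20, 0, 1],
    [0, 0, -0.05, 6, 8, 0, 1],
    [0, 0, -0.05, 0, 0, 0, 1],
    [0, 0, 0, 0, 0, 0, 1]
  ]
}}

```text
time_s: 6.08
tool_pos: [0.4301, 0.294, 0.1304]
orientation: [-0.002, 0.034, 0.999, -0.001]
ft_force: [0.4, -1.1, -3.0]
finger_gap: 0.525
```

```bash
python3 - <<'E'
from h import *
im=get_image("side");cv2.imwrite("pics/s2.png",im["pixels"][...,::-1])
go([.437,.292,.026],86)
E
```

```text
t 6.125 pos [0.4301 0.2939 0.1304] gap 0.523 ft [ 0.5 -0.3 -3.2]
turn [-0.002  -0.0045  0.0011] shift mm [ -7.5  -1.2 104.4]
```

View pics/s2.png

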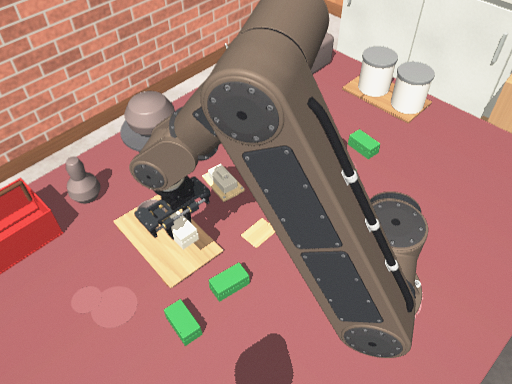

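The cover, at (184,233) in the side view, hangs over the near half of the board, and the bottom half stays on its plate at (222,180). I'll lower it.

>>> {"method": "servo_tool", "body": {
  "steps": [
    [-0.002, -0.004, 0, -7, -1, 20, 1],
    [0, 0, 0, 0, 0, 30, 1],
    [0, 0, 0, 0, 0, 25, 1],
    [0, 0, 0, 0, 0, 12, 1],
    [0, 0, 0, 0, 0, 4, 1],
    [0, 0, 0, 0, 0, 0, 1]
  ]
}}

```text
time_s: 6.88
tool_pos: [0.4389, 0.291, 0.0379]
orientation: [0.001, 0.037, 0.999, 0.001]
ft_force: [-0.8, 0.0, -2.5]
finger_gap: 0.521
```

```bash
python3 -c "
from h import *
go([.437,.292,.026],86)"
```

```text
t 6.875 pos [0.4389 0.291  0.0379] gap 0.521 ft [-0.8  0.  -2.5]
turn [ 0.0013  0.002  -0.0035] shift mm [ 2.   0.8 11.9]
```

>>> {"method": "servo_tool", "body": {
  "steps": [
    [0, 0, 0, 0, 0, 4, 1],
    [0, 0, 0, 0, 0, 4, 1],
    [0, 0, 0, 0, 0, 2, 1],
    [0, 0, 0, 0, 0, 2, 1],
    [0, 0, 0, 0, 0, 1, 1]
  ]
}}

```text
time_s: 7.5
tool_pos: [0.4397, 0.2915, 0.0261]
orientation: [0.002, 0.037, 0.999, 0.001]
ft_force: [-2.8, -1.4, 13.1]
finger_gap: 0.522
```

Contact: the wrist reads +13 N at the expected height, TCP 26 mm. I'll open and retreat upward.

>>> {"method": "servo_tool", "body": {
  "steps": [
    [0, 0, 0, 0, 0, 0, 0.3],
    [0, 0, 0, 0, 0, 0, 0],
    [0, 0, 0, 0, 0, 0, 0],
    [0, 0, 0, 0, 0, 0, 0],
    [0, 0, 0, 0, 0, 0, 0],
    [0, 0, 0, 0, 0, 0, 0],
    [0, 0, 0, 0, 0, -20, 0],
    [0, 0, 0, 0, 0, -40, 0],
    [0, 0, 0, 0, 0, -50, 0],
    [0, 0, 0, 0, 0, -50, 0],
    [0, 0, 0, 0, 0, 0, 0],
    [0, 0, 0, 0, 0, 0, 0]
  ]
}}

```text
time_s: 9.0
tool_pos: [0.4387, 0.2909, 0.1903]
orientation: [0.002, 0.037, 0.999, 0.001]
ft_force: [1.5, -0.3, 0.4]
finger_gap: 1.0
```

```bash
python3 - <<'E'
from h import *
im=get_image("wrist");cv2.imwrite("pics/w3.png",im["pixels"][...,::-1]);P=world(im)
q=P[(P[...,2]>.052)&(P[...,2]<.07)&(np.hypot(P[...,0]-.44,P[...,1]-.291)<.07)]
print(len(q),np.percentile(q[:,2],[5,50,95]),cv2.minAreaRect((q[:,:2]*1000).astype(np.float32)))
im=get_image("scene");P=world(im)
for x0,y0,x1,y1 in((255,250,310,310),(200,285,250,340)):
    p=P[y0:y1,x0:x1].reshape(-1,3); q=p[(p[:,2]>.078)&(p[:,2]<.1)];print(np.median(q[:,2]),cv2.minAreaRect((q[:,:2]*1000).astype(np.float32)))
go([.447,.291,.2],86)
E
```

```text
5523 [0.06109098 0.06238347 0.06356321] ((437.93292236328125, 290.7334899902344), (50.027408599853516, 95.6163558959961), 85.7923812866211)
0.08708813630766578 ((605.8602294921875, -180.1591339111328), (61.32530975341797, 61.353511810302734), 89.80644989013672)
0.08731822525439199 ((543.15283203125, -328.45379638671875), (64.08570861816406, 66.25748443603516), 34.069000244140625)
t 9.1 pos [0.4387 0.2909 0.1899] gap 1.001 ft [0.4 0.3 0.1]
turn [ 0.0021  0.0032 -0.0035] shift mm [ -8.3   0.7 -10. ]
```

View pics/w3.png

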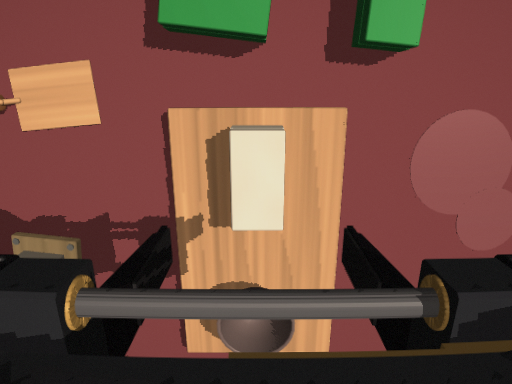

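The cover lies flat on the near half at about (258,178). Its top is at 62 mm, which is 18 + 44, and it sits about 9 mm nearer than the middle. The gripper is clear, so I'll hand in.

```bash
python3 -c "
from rig import *
print(finish_job())"
```

```text
the job is handed in; nothing more can be done
None
```

The oblong cover is off its bottom half and rests flat, hollow side down, on the near half of the drying board. I handed the job in at about 9.1 s, and the hand-in gave no verdict.

- **Pull and carry:** I gripped the cover across its 50 mm with 58 N and pulled it straight up until it was clear of the core. I lowered it until the wrist force showed contact (13 N), then opened the fingers and backed off upward.
- **Cover on the board:** the last look put its top at 62 mm, as expected for 44 mm on an 18 mm board. Its centre is at about (438, 291) mm, roughly 9 mm nearer than the middle of that half and under 2 mm off sideways.
- **Other moulds:** the square and round covers measured within about 1.2 mm of their first readings, which is camera noise.
- **Robot:** the gripper is well above everything, and the wrist force reads about zero.

No check failed. The only disagreement was about 2 mm between the first scene and side estimates of the cover, which the close wrist look settled.

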